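# Check a rocker shaft into the cradle drawer

### The job

On this engine rebuild bench, first move the black oil filter that stands in front of the grey cabinet out of the drawer's way and stand it upright on the bench. Then pull the cabinet's upper drawer right out to its stop and lay the rocker shaft (the round bar with a square block near each end) across the two V saddles in the drawer, its blocks outside the saddles. Leave the drawer fully out; the drawer must not run into the filter, and the other things are to stay as they are.

Things in the scene. Friction and masses are not known exactly. Their poses are not given: they have to be found in the camera images.
- cabinet: low grey steel bench cabinet, 220 mm deep (x) by 230 mm wide (y) by 150 mm high, fixed to the bench. Origin: middle of its underside; its front (drawer side) faces its own -x, front face 110 mm from the origin. Upper half is the drawer to be pulled; the lower front is a fixed blind panel that stands 10 mm proud with a flat dark pull. A cardboard pack 22 mm high is fixed on the rear of its top.
- drawer (a joint): travel of the upper drawer, m: 0 shut, 0.160 at its stop; slides along the cabinet's own -x, level, about 2.5 N friction, stays where left; starts 0 to 10 mm out. An open aluminium tray 190 mm deep, 205 mm wide, side walls z 66 to 108 mm above the bench, floor top 71 mm; front plate 224 mm wide, 12 mm thick, z 65 to 141 mm.
- handle (a point): middle of the drawer's handle, a level square steel bar 12 x 12 mm, 120 mm long along the cabinet's y, centre 118 mm above the bench, centre line 42 mm in front of the drawer's front plate (36 mm clear gap), on two 10 mm stems 55 mm either side of the middle. Axes as the cabinet's. Moves with the drawer.
- cradle (a point): where the middle of the seated rocker shaft's axis lies: 107 mm above the bench, midway between two black V saddles, each 10 mm thick, 40 mm either side along the cabinet's y. V flanks 45 degrees, mouth about 40 mm wide, tips 6 mm over the seated axis. The shaft lies along this point's y. Axes as the cabinet's. 75 mm behind the drawer's front plate; drawer at its stop: 84 mm before the cabinet front.
- shaft: rocker shaft: plain round steel bar 20 mm in diameter, 160 mm long, with a dark square block 32 x 32 mm and 12 mm thick near each end (block centres 70 mm from the middle). It lies on its blocks with its axis 16 mm above the bench. Origin: on the underside of the blocks below the middle; the bar runs along its own x, axis 16 mm above the origin in its own z.
- shaft_mid (a point): middle of the rocker shaft, on its axis; x along the shaft.
- filter: black spin-on oil filter, a canister 56 mm in diameter and 110 mm high, standing upright in front of the drawer, in its way. Origin: centre of its underside; z up its axis.
- extension: bystander: plain square steel socket extension, 13 mm square bar with a 22 mm square end, about 140 mm long along its x, lying flat, no blocks. Origin: underside near its middle.
- piston: bystander: aluminium piston standing upright, 72 mm in diameter, 72 mm high, origin centre of its underside.
- spray: bystander: grey spray bottle with white cap, 58 mm in diameter, 170 mm high, origin centre of its underside.
- jar: bystander: white grease jar, black lid, 68 mm in diameter, 75 mm high, origin centre of its underside.
- wrench: bystander: steel spanner lying flat, 170 mm long along its x, under 15 mm high, origin near its middle.
- tray: bystander: open black tray with bolts, 130 x 100 x 35 mm, origin centre of its underside. Beyond it stand fixed things that never move: a black cast engine cover along the left of the bench (y over 0.55 m, 65 mm high), a blue vice on the right (y under -0.61 m, 130 mm high), and two low boxes in the far corners (x over 0.84 m, 110 mm high).
Not all that is in view belongs to the job. What is shaped like the filter but green is not meant. What is shaped like the shaft but purple is not meant.

How it is judged (in metres and radians):
On the way, in this order (a step that is already met when the one before it is completed fails the run):
1. the oil filter stands upright on the bench out of the way, let go (angle between filter's own z axis and vertical below 0.1 rad and height (world z) of filter between -0.006 and 0.006 m and distance of filter from where it was at the start of the episode above 0.06 m and contact force between the fingers and filter below 0.1 N and linear speed of filter below 0.02 m/s), for 0.2 s.
2. the drawer is out at its stop (value of joint drawer above 0.153 m), for 0.2 s.
At the end, for the whole second after the job is handed in: Drawer within 7 mm of its stop; shaft at rest in both V saddles, its middle within 5 mm across, 4 mm in height and 20 mm along of the cradle point, axis within 0.08 rad of it; filter upright on the bench within 0.1 rad, at rest, not touching the drawer (x of shaft_mid in the frame of cradle between -0.005 and 0.005 m and z of shaft_mid in the frame of cradle between -0.004 and 0.004 m and y of shaft_mid in the frame of cradle between -0.02 and 0.02 m and angle between the x axis of shaft_mid and the y axis of cradle, either way round below 0.08 rad and angle between filter's own z axis and vertical below 0.1 rad and height (world z) of filter between -0.006 and 0.006 m and value of joint drawer above 0.153 m and linear speed of each of shaft, filter below 0.02 m/s and contact force between drawer and filter below 0.1 N).
It fails at once if the drawer runs into the oil filter (contact force between drawer and filter above 2 N).
It fails at once if the oil filter is knocked over (angle between filter's own z axis and vertical above 0.5 rad).
It fails at once if another loose thing on the bench is shifted by more than 25 mm (distance of any of extension, piston, spray, jar, wrench, tray from where it was at the start of the episode above 0.025 m).
It also fails if it takes over 72 s, if anything falls off the work surface, if the arm or the gripper's body presses on something with over 40 N, if the wrist force passes 120 N, or if a joint passes its speed limit or range.

### The arm

A 7-joint arm with a two-finger parallel gripper is mounted at the origin on the work surface. World frame = base frame: x ahead of the robot, y to its left, z up, the work surface at z = 0. Lengths are in mm, angles in rad, forces in N, time in s.
With the tool pointing down it reaches from about 400 to 850 mm from the base axis. Payload 6.9 kg.
Tool frame: the origin (TCP) lies midway between the tips of the shut fingers; the grasp point (between the pads) lies 19 mm behind it (r.grip_point_offset is the distance from the TCP to the grasp point, in mm); z points along the fingers, y is the line along which they close (so a half turn about z gives the same grasp; the last joint's range is limited). The gripper opens to 85 mm and grips with 20 to 120 N. Pads are 22 mm wide; open, the fingers measure 114 mm over their backs; the gripper's body (76 mm by 85 mm) begins 54 mm behind the grasp point. The pads swing forward as they close: fully open they stand 13 mm farther back than shut.
Start: joints at [-1.163, 0.507, -0.238, 1.5, 0.126, 1.149, -0.155], TCP at [185.793, 596.735, 231.275] pointing down, gripper open.
Joint ranges: [-3.08, 3.08], [-0.24, 2.05], [-1.43, 1.35], [0, 2.5], [-1.52, 4.66], [0.17, 1.96], [-2.89, 2.89]. Speed limits (rad/s): [2.39, 2.39, 3.14, 3.14, 3.14, 3.14, 3.14].

### API

Orientations are given as [roll, pitch, yaw] about the fixed x, y, z axes, in that order (R = Rz(yaw) Ry(pitch) Rx(roll)).
In Python, from plant import r, imaging gives the robot as it stands. The module is installed in compiled form; this text tells all that it offers.
- The arm moves only by the tool step_arm, never from a script. Its argument "deltas" is a list of rows, each an object of numbers: "jaw": the opening, from 0 (shut) to 1 (fully open); "x", "y", "z": the shift along the tool's x, y, z in mm; "yaw": the turn about the tool's z in degrees. A call has 1 to 20 rows; each row shifts and turns the commanded pose from where the row before left it, along the tool's axes as they then stand; what a row does not reach is not made up. A row lasts 1/10 s, in which the tool goes at most 50 mm and 8.59 degrees, less where a joint would pass 70% of its speed; a pose out of reach is approached as far as the arm can. A call with a gripper value outside its range is refused whole. The fingers move at their own pace and stop on an object; "newtons" is the grip in N (left out, the last holds). Time passes only in rows, so rows that do not move let the fingers close. It gives the time, the measured TCP pose, the force, the opening and the grip force at its end, in the units of the state.
- r.get_state(): the state, without advancing time (a new reading comes with each control period).
- imaging.grab_frame(name): name is "side" or "top"; returns (picture, depth): 384x512x3 uint8, red, green, blue; 384x512 float32, mm along the optical axis (not along the pixel's ray), 0 where there is no reading.
- imaging.camera_info(name): a dict with "intrinsics" (3x3 intrinsics, pixels), "xyz" and "rotation" of the camera in the world. Camera axes: x right, y up, looking along -z (the intrinsics and any distortion apply to the point x, -y, -z); pixel columns grow to the right and rows downward; lengths in mm; the calibration is good to about 2 mm. A picture is of the moment at which its call begins. camera_info takes no time and is no camera call.
- r.close_job(): hands the job in; it is judged then, once.
The state is a dict: "t": time; "qpos": joint angles; "joint_velocities": joint speeds; "joint_torque": joint torques, N m; "ee_pos": TCP position; "tcp_rot": TCP orientation; "ft_force": force on the tool from outside, world axes, zero at the start; "moment": the same for the moment, N m; "gripper_width": finger opening in mm; "grip_force": force on a finger pad.
Only numpy, scipy, OpenCV 4.12 (cv2) and the standard library are available. Lean on these libraries where they do the work, as an engineer would, in place of code of your own. Each camera call takes 0.05 s, during which the arm holds its last target. There are 200 camera calls.

## Working session

There is one attempt and no reset: what is moved stays moved. The work goes in short steps, Python scripts to look and compute and a tool call to move; the robot and the scene stay as the last step left them, time stands still between calls to the robot, and variables do not carry over. Pictures are saved under pics/ and viewed, at most 10 in all, crops included, and the job is handed in when it is done.

Besides the shell and the picture viewer there is one more tool, called after "Call:" by a JSON object that holds its "op" and its "data", one argument or row to a line. step_arm: Moves the arm, as the interface text tells. Its arguments: {"type":"object","properties":{"deltas":{"type":"array","items":{"type":"object","properties":{"jaw":{"type":"number"},"x":{"type":"number"},"y":{"type":"number"},"z":{"type":"number"},"yaw":{"type":"number"}}}},"newtons":{"type":"number"}},"required":["deltas"]}

```bash
mkdir -p pics; cat > h.py <<'E'
import numpy as np, cv2
from plant import r, imaging
def grab(n,save=None):
    p,d=imaging.grab_frame(n)
    if save: cv2.imwrite('pics/'+save,cv2.cvtColor(p,cv2.COLOR_RGB2BGR))
    np.savez('last_'+n,p=p,d=d)
    return p,d
def load(n):
    z=np.load('last_%s.npz'%n); return z['p'],z['d']
def cloud(n,d):
    c=imaging.camera_info(n);K=np.array(c['intrinsics']);R=np.array(c['rotation']);t=np.array(c['xyz'])
    v,u=np.mgrid[:d.shape[0],:d.shape[1]]
    P=np.stack([(u-K[0,2])/K[0,0]*d,-(v-K[1,2])/K[1,1]*d,-d],-1)
    return P@R.T+t
def ray(n,u,v,z):
    c=imaging.camera_info(n);K=np.array(c['intrinsics']);R=np.array(c['rotation']);t=np.array(c['xyz'])
    w=R@np.array([(u-K[0,2])/K[0,0],-(v-K[1,2])/K[1,1],-1]); return t+w*(z-t[2])/w[2]
E
python3 - <<'E'
from h import *
for n in('side','top'):
    grab(n,n+'0.png'); c=imaging.camera_info(n); print({k:np.round(v,3).tolist() if not isinstance(v,str) else v for k,v in c.items()})
print(r.get_state(), r.grip_point_offset)
E
```

```text
{'intrinsics': [[473.073, 0.0, 252.76], [0.0, 473.073, 193.028], [0.0, 0.0, 1.0]], 'xyz': [356.361, -1049.123, 1356.942], 'rotation': [0.688, -0.013, -0.177]}
{'intrinsics': [[350.717, 0.0, 254.27], [0.0, 350.717, 198.212], [0.0, 0.0, 1.0]], 'xyz': [375.073, -11.881, 1214.278], 'rotation': [0.157, -0.008, -1.584]}
{'t': 0.1, 'qpos': array([-1.16350848,  0.50823848, -0.23753039,  1.500995  ,  0.12568288,
        1.14892223, -0.15475515]), 'joint_velocities': array([-0.00175541, -0.00212941, -0.00012524, -0.00087647, -0.00074795,
        0.00059241, -0.00037941]), 'joint_torque': array([-5.44634851e-03, -6.21835756e+01, -2.19534561e+00, -2.50203341e+01,
        1.24122924e-02,  7.73705804e-03, -9.88118728e-06]), 'ee_pos': array([185.70263902, 596.31396305, 230.53913033]), 'tcp_rot': array([-3.14001537e+00,  1.53312802e-05,  2.83984907e+00]), 'ft_force': array([0.57589126, 0.19549205, 0.72830444]), 'moment': array([0.00682543, 0.0215728 , 0.02447396]), 'grip_force': 0.0, 'gripper_width': 85.1913263142672} 18.700000000000003
```

View pics/top0.png

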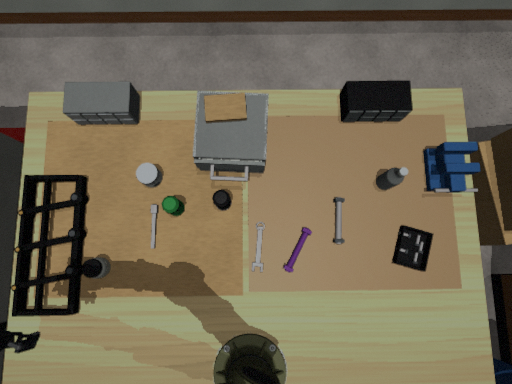

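View pics/side0.png

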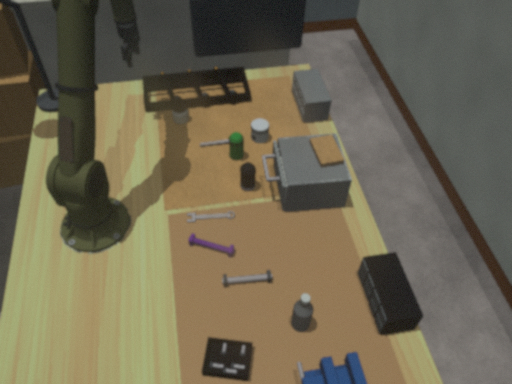

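Top view:
- The black canister at (222,199), right in front of the drawer handle, is the filter. The green one at (172,205) is the decoy.
- The grey bar with square ends at (338,220) is the shaft. The purple one at (297,250) is the decoy, and the extension is at (154,226).

The side view agrees: filter (248,176), shaft (247,279). Next I'll measure and confirm with a crop.

```bash
sed -i "s/R=np.array(c\['rotation'\])/R=Rot.from_euler('xyz',c['rotation']).as_matrix()/; 2i from scipy.spatial.transform import Rotation as Rot" h.py
python3 - <<'E'
from h import *
p,d=load('top'); P=cloud('top',d); ps,ds=load('side'); Ps=cloud('side',ds)
def rg(P,p,box,zl,zh,name):
    u0,v0,u1,v1=box; Q=P[v0:v1,u0:u1].reshape(-1,3); c=p[v0:v1,u0:u1].reshape(-1,3)
    m=(Q[:,2]>zl)&(Q[:,2]<zh); Q=Q[m]
    if len(Q)<3: print(name,'few');return
    h=Q[:,:2].astype(np.float32); print(name,len(Q),'mean',Q.mean(0).round(1),'min',Q.min(0).round(1),'max',Q.max(0).round(1),'rect',[np.round(x,1) for x in cv2.minAreaRect(h)],'rgb',c[m].mean(0).round(0))
    return Q
rg(P,p,(205,180,240,215),95,125,'filter top');rg(Ps,ps,(235,155,262,192),90,125,'filter top side')
rg(P,p,(325,190,350,250),8,45,'shaft');rg(Ps,ps,(215,262,280,292),8,45,'shaft side')
rg(P,p,(195,90,270,175),145,156,'cab top');rg(Ps,ps,(260,130,350,212),145,156,'cab top side')
rg(P,p,(205,160,255,184),112,130,'handle');rg(Ps,ps,(258,150,282,186),112,130,'handle side')
rg(P,p,(160,190,187,220),95,125,'green');rg(P,p,(245,215,270,275),4,30,'wrench');rg(P,p,(280,220,315,275),8,40,'purple')
rg(P,p,(130,158,166,190),60,90,'jar');rg(P,p,(370,160,412,192),30,190,'spray')
rg(P,p,(145,200,164,252),5,30,'ext'); rg(P,p,(80,252,112,282),50,90,'piston')
rg(P,p,(190,160,200,170),-20,20,'bench')
a=cv2.resize(p[180:265,150:355],None,fx=3.9,fy=3.9,interpolation=cv2.INTER_CUBIC);cv2.imwrite('pics/crop.png',a[...,::-1])
E
```

```text
filter top 251 mean [557.4  81.6 108.6] min [527.4  24.9  95.9] max [610.8 110.  124. ] rect [array([572.2,  71.7]), array([68.8, 95.1]), np.float64(72.9)] rgb [37. 36. 34.]
filter top side 161 mean [552.5  75.5 104.2] min [526.5  52.9  90.3] max [581.3 102.8 115.8] rect [array([554.1,  76.9]), array([49.2, 54.3]), np.float64(82.9)] rgb [57. 50. 40.]
shaft 317 mean [ 485.4 -310.    25.5] min [ 407.3 -331.6    8.2] max [ 564.7 -291.2   38.8] rect [array([ 485.6, -311.4]), array([ 32.7, 157.6]), np.float64(86.5)] rgb [109. 106. 104.]
shaft side 367 mean [ 485.5 -314.5   23.2] min [ 390.9 -333.6    8.4] max [ 594.3 -243.5   36.7] rect [array([ 493.8, -298. ]), array([ 83.4, 196.2]), np.float64(82.1)] rgb [113. 107. 101.]
cab top 3625 mean [762.2  42.  150.2] min [656.2 -71.6 145. ] max [898.6 163.  156. ] rect [array([774.3,  48.7]), array([230.6, 237.9]), np.float64(87.2)] rgb [110. 113. 110.]
cab top side 2090 mean [761.4  30.1 149.4] min [654.1 -75.3 145. ] max [897.3 170.6 155.9] rect [array([774. ,  48.1]), array([237.9, 236.4]), np.float64(87.2)] rgb [108. 110. 107.]
handle 289 me
[... 1036 characters left out ...]
2. 154.]
spray 434 mean [ 612.8 -469.6  109.6] min [ 590.  -508.2   30.3] max [ 645.  -451.9  174. ] rect [array([ 617.3, -477.4]), array([56.4, 50.4]), np.float64(29.3)] rgb [67. 69. 67.]
ext 242 mean [477.8 321.5  15.2] min [392.8 297.6   5. ] max [550.7 349.9  27. ] rect [array([471.3, 324.7]), array([155.4,  51.3]), np.float64(5.4)] rgb [132. 127. 121.]
piston 344 mean [337.6 495.   72.2] min [308.2 469.1  50.2] max [368.9 526.8  81.5] rect [array([338.4, 497.9]), array([58.2, 59.4]), np.float64(84.5)] rgb [19. 19. 19.]
bench 60 mean [688.4 192.6   0.7] min [674.5 170.9  -4.1] max [708.4 203.2   5.8] rect [array([691.5, 187. ]), array([32.3, 33.8]), np.float64(90.0)] rgb [142. 118.  82.]
```

View pics/crop.png

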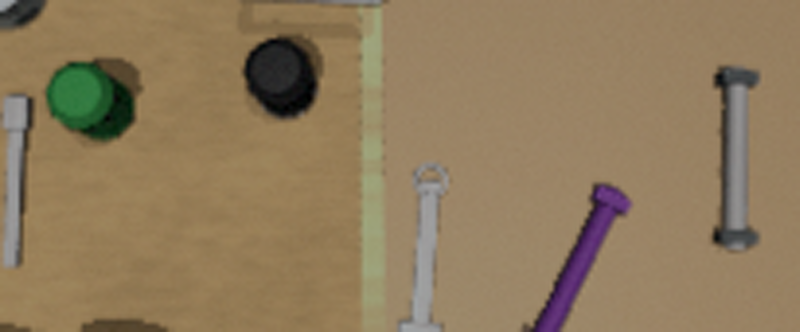

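The crop confirms it: the matte-black canister is the filter, and the grey round bar with square end blocks is the shaft. Their heights (109 and 26–38 mm) fit too. Next I'll refine the poses.

```bash
cat > m.py <<'E'
from h import *
def pick(P,box,zl,zh):
    u0,v0,u1,v1=box; Q=P[v0:v1,u0:u1].reshape(-1,3); return Q[(Q[:,2]>zl)&(Q[:,2]<zh)]
def line(Q):
    vx,vy,x,y=cv2.fitLine(Q[:,:2].astype(np.float32),cv2.DIST_HUBER,0,.01,.01).ravel(); return np.degrees(np.arctan2(vy,vx)).round(2),(x.round(1),y.round(1))
if __name__=='__main__':
    for n,b in(('top',dict(h=(205,160,255,190),s=(325,190,350,250),f=(205,185,240,215),c=(190,90,275,175))),('side',dict(h=(258,150,290,190),s=(215,262,280,292),f=(235,155,262,192),c=(260,125,350,212)))):
        p,d=load(n);P=cloud(n,d)
        H=pick(P,b['h'],108,135); H=H[H[:,0]<622]; print(n,'handle',line(H),len(H),H.min(0).round(),H.max(0).round(), np.percentile(H[:,1],[3,97]).round(1), np.percentile(H[:,0],[3,50,97]).round(1))
        S=pick(P,b['s'],10,42); S=S[(abs(S[:,1]+311)<30)&(abs(S[:,0]-485)<95)]; B=S[abs(S[:,0]-485)<50]
        print('shaft',line(B),'x ext',np.percentile(S[:,0],[2,98]).round(1),'ztop',np.percentile(B[:,2],[50,90]).round(1))
        F=pick(P,b['f'],100,118);F=F[F[:,0]<590]; print('filter',np.median(F,0).round(1),np.percentile(F,[2,98],0).round(1),cv2.minEnclosingCircle(F[:,:2].astype(np.float32)))
        C=pick(P,b['c'],144,157); C=C[C[:,0]>655]
        for x in(680,720,760): 
            s=C[abs(C[:,0]-x)<15,1]; print('cab y at',x,np.percentile(s,[1,99]).round(1))
        for y in(-40,0,100,140):
            s=C[abs(C[:,1]-y)<12,0]; print('cab x at',y,np.percentile(s,[1,99]).round(1))
E
python3 m.py
```

```text
top handle (np.float32(87.12), (np.float32(612.8), np.float32(56.9))) 160 [604.  -1. 111.] [622. 117. 129.] [ -0.4 113.6] [605.8 613.3 621.5]
shaft (np.float32(-1.83), (np.float32(485.0), np.float32(-309.4))) x ext [410.2 559.9] ztop [23.9 27.8]
filter [552.5  83.  108.8] [[530.4  61.1 100.4]
 [578.4 106.1 114.1]] ((554.0174560546875, 84.55929565429688), 26.85848617553711)
cab y at 680 [-58.3 164.7]
cab y at 720 [-61.7 164.5]
cab y at 760 [-62.7 162. ]
cab x at -40 [668.  886.4]
cab x at 0 [669.7 886.8]
cab x at 100 [664.9 892.8]
cab x at 140 [676.9 895.8]
side handle (np.float32(87.87), (np.float32(613.5), np.float32(50.6))) 100 [605.  -5. 111.] [621. 112. 129.] [ -1.8 110.3] [606.3 613.1 620.6]
shaft (np.float32(-4.12), (np.float32(485.6), np.float32(-315.4))) x ext [407.8 560. ] ztop [22.8 27. ]
filter [551.8  77.9 107. ] [[530.1  56.  100.5]
 [575.3 101.4 114.6]] ((552.5319213867188, 79.63318634033203), 27.10428237915039)
cab y at 680 [-63.3 165.6]
cab y at 720 [-65.  163.1]
cab y at 760 [-68.1 162.4]
cab x at -40 [668.8 886. ]
cab x at 0 [670.9 886.1]
cab x at 100 [674.7 893.6]
cab x at 140 [674.4 896.1]
```

Call:
{"op": "step_arm", "data": {
  "deltas": [
    {"yaw": -7.2,"jaw": 1},
    {"yaw": -7.2},
    {"x": -24.5,"y": -31},
    {"x": -24.5,"y": -31},
    {"x": -24.5,"y": -31},
    {"x": -24.5,"y": -31},
    {"x": -24.5,"y": -31},
    {"x": -24.5,"y": -31},
    {"x": -24.5,"y": -31},
    {"x": -24.5,"y": -31},
    {"x": -24.5,"y": -31},
    {"x": -24.5,"y": -31},
    {"x": -24.5,"y": -31},
    {"x": -24.5,"y": -31},
    {"x": -24.5,"y": -31},
    {"x": -24.5,"y": -31},
    {"x": -24.5,"y": -31},
    {"x": -24.5,"y": -31}
  ]
}}

```text
invalid input
```

Call:
{"op": "step_arm", "data": {
  "deltas": [
    {"x": 0,"y": 0,"z": 0,"yaw": -7.2,"jaw": 1},
    {"x": 0,"y": 0,"z": 0,"yaw": -7.2,"jaw": 1}
  ],
  "newtons": 40
}}

```text
t: 0.3
ee_pos: [185.6, 596.5, 230.8]
tcp_rot: [-3.141, -0.0, 3.096]
ft_force: [-0.2, -0.1, -0.8]
gripper_width: 85.3
grip_force: 0.0
```

Call:
{"op": "step_arm", "data": {
  "deltas": [
    {"x": -24.5,"y": -31,"jaw": 1},
    {"x": -24.5,"y": -31,"jaw": 1},
    {"x": -24.5,"y": -31,"jaw": 1},
    {"x": -24.5,"y": -31,"jaw": 1},
    {"x": -24.5,"y": -31,"jaw": 1},
    {"x": -24.5,"y": -31,"jaw": 1},
    {"x": -24.5,"y": -31,"jaw": 1},
    {"x": -24.5,"y": -31,"jaw": 1},
    {"x": -24.5,"y": -31,"jaw": 1},
    {"x": -24.5,"y": -31,"jaw": 1},
    {"x": -24.5,"y": -31,"jaw": 1},
    {"x": -24.5,"y": -31,"jaw": 1},
    {"x": -24.5,"y": -31,"jaw": 1},
    {"x": -24.5,"y": -31,"jaw": 1},
    {"x": -24.5,"y": -31,"jaw": 1},
    {"x": -24.5,"y": -31,"jaw": 1}
  ]
}}

```text
invalid input
```

Call:
{"op": "step_arm", "data": {
  "deltas": [
    {"x": -24.5,"y": -31,"z": 0,"yaw": 0,"jaw": 1},
    {"x": -24.5,"y": -31,"z": 0,"yaw": 0,"jaw": 1},
    {"x": -24.5,"y": -31,"z": 0,"yaw": 0,"jaw": 1},
    {"x": -24.5,"y": -31,"z": 0,"yaw": 0,"jaw": 1},
    {"x": -24.5,"y": -31,"z": 0,"yaw": 0,"jaw": 1},
    {"x": -24.5,"y": -31,"z": 0,"yaw": 0,"jaw": 1},
    {"x": -24.5,"y": -31,"z": 0,"yaw": 0,"jaw": 1},
    {"x": -24.5,"y": -31,"z": 0,"yaw": 0,"jaw": 1},
    {"x": -24.5,"y": -31,"z": 0,"yaw": 0,"jaw": 1},
    {"x": -24.5,"y": -31,"z": 0,"yaw": 0,"jaw": 1},
    {"x": -24.5,"y": -31,"z": 0,"yaw": 0,"jaw": 1},
    {"x": -24.5,"y": -31,"z": 0,"yaw": 0,"jaw": 1},
    {"x": -24.5,"y": -31,"z": 0,"yaw": 0,"jaw": 1},
    {"x": -24.5,"y": -31,"z": 0,"yaw": 0,"jaw": 1}
  ]
}}

```text
t: 1.7
ee_pos: [507.0, 144.4, 231.1]
tcp_rot: [-3.141, -0.0, 3.091]
ft_force: [0.2, 1.2, 0.0]
gripper_width: 85.3
grip_force: 0.0
```

Call:
{"op": "step_arm", "data": {
  "deltas": [
    {"x": -24.5,"y": -30.5,"z": 0,"yaw": 0,"jaw": 1},
    {"x": -24.5,"y": -30.5,"z": 0,"yaw": 0,"jaw": 1},
    {"x": 0,"y": 0,"z": 0,"yaw": 0,"jaw": 1},
    {"x": 0,"y": 0,"z": 40,"yaw": 0,"jaw": 1},
    {"x": 0,"y": 0,"z": 40,"yaw": 0,"jaw": 1},
    {"x": 0,"y": 0,"z": 30,"yaw": 0,"jaw": 1},
    {"x": 0,"y": 0,"z": 30,"yaw": 0,"jaw": 1},
    {"x": 0,"y": 0,"z": 25,"yaw": 0,"jaw": 1},
    {"x": 0,"y": 0,"z": 0,"yaw": 0,"jaw": 1},
    {"x": 0,"y": 0,"z": 0,"yaw": 0,"jaw": 0},
    {"x": 0,"y": 0,"z": 0,"yaw": 0,"jaw": 0},
    {"x": 0,"y": 0,"z": 0,"yaw": 0,"jaw": 0},
    {"x": 0,"y": 0,"z": 0,"yaw": 0,"jaw": 0},
    {"x": 0,"y": 0,"z": 0,"yaw": 0,"jaw": 0},
    {"x": 0,"y": 0,"z": 0,"yaw": 0,"jaw": 0},
    {"x": 0,"y": 0,"z": 0,"yaw": 0,"jaw": 0}
  ],
  "newtons": 40
}}

```text
t: 3.3
ee_pos: [553.5, 83.4, 68.2]
tcp_rot: [3.14, 0.003, 3.091]
ft_force: [-1.6, 2.3, 6.6]
gripper_width: 54.6
grip_force: 42.4
```

Call:
{"op": "step_arm", "data": {
  "deltas": [
    {"x": 0,"y": 0,"z": -13,"yaw": 0,"jaw": 0},
    {"x": 0,"y": 0,"z": -13,"yaw": 0,"jaw": 0},
    {"x": 0,"y": 0,"z": -14,"yaw": 0,"jaw": 0},
    {"x": -3.6,"y": -14,"z": 0,"yaw": 0,"jaw": 0},
    {"x": -3.6,"y": -28,"z": 0,"yaw": 0,"jaw": 0},
    {"x": -3.6,"y": -28,"z": 0,"yaw": 0,"jaw": 0},
    {"x": -3.6,"y": -28,"z": 0,"yaw": 0,"jaw": 0},
    {"x": -3.6,"y": -28,"z": 0,"yaw": 0,"jaw": 0},
    {"x": -3.6,"y": -28,"z": 0,"yaw": 0,"jaw": 0},
    {"x": -3.6,"y": -28,"z": 0,"yaw": 0,"jaw": 0},
    {"x": -3.6,"y": -28,"z": 0,"yaw": 0,"jaw": 0},
    {"x": -3.6,"y": -28,"z": 0,"yaw": 0,"jaw": 0},
    {"x": -3.6,"y": -28,"z": 0,"yaw": 0,"jaw": 0},
    {"x": 0,"y": -14,"z": 0,"yaw": 0,"jaw": 0},
    {"x": 0,"y": 0,"z": 0,"yaw": 0,"jaw": 0},
    {"x": 0,"y": 0,"z": 0,"yaw": 0,"jaw": 0}
  ]
}}

```text
t: 4.9
ee_pos: [573.7, -198.1, 106.1]
tcp_rot: [3.141, -0.001, 3.091]
ft_force: [-0.6, 0.5, -3.6]
gripper_width: 54.6
grip_force: 43.8
```

Call:
{"op": "step_arm", "data": {
  "deltas": [
    {"x": 0,"y": 0,"z": 13,"yaw": 0,"jaw": 0},
    {"x": 0,"y": 0,"z": 13,"yaw": 0,"jaw": 0},
    {"x": 0,"y": 0,"z": 7,"yaw": 0,"jaw": 0},
    {"x": 0,"y": 0,"z": 4,"yaw": 0,"jaw": 0},
    {"x": 0,"y": 0,"z": 2,"yaw": 0,"jaw": 0},
    {"x": 0,"y": 0,"z": 0,"yaw": 0,"jaw": 0},
    {"x": 0,"y": 0,"z": 0,"yaw": 0,"jaw": 0}
  ]
}}

```text
t: 5.6
ee_pos: [574.3, -197.8, 68.3]
tcp_rot: [3.141, 0.0, 3.092]
ft_force: [-3.0, 2.7, 6.7]
gripper_width: 55.0
grip_force: 44.8
```

Call:
{"op": "step_arm", "data": {
  "deltas": [
    {"x": 0,"y": 0,"z": 0,"yaw": 0,"jaw": 1},
    {"x": 0,"y": 0,"z": 0,"yaw": 0,"jaw": 1},
    {"x": 0,"y": 0,"z": 0,"yaw": 0,"jaw": 1},
    {"x": 0,"y": 0,"z": 0,"yaw": 0,"jaw": 1},
    {"x": 0,"y": 0,"z": 0,"yaw": 0,"jaw": 1},
    {"x": 0,"y": 0,"z": -25,"yaw": 0,"jaw": 1},
    {"x": 0,"y": 0,"z": -30,"yaw": 0,"jaw": 1},
    {"x": 0,"y": 0,"z": -40,"yaw": 0,"jaw": 1},
    {"x": 0,"y": 0,"z": -40,"yaw": 0,"jaw": 1}
  ]
}}

```text
t: 6.5
ee_pos: [573.8, -198.8, 203.4]
tcp_rot: [3.141, -0.001, 3.091]
ft_force: [1.3, -0.2, -0.1]
gripper_width: 85.7
grip_force: 0.0
```

```bash
python3 - <<'E'
from m import *
print(r.get_state()['qpos'].round(3), r.get_state()['ee_pos'])
p,d=grab('side');P=cloud('side',d)
ok=(abs(P[...,0]-574)<60)&(abs(P[...,1]+200)<60)&(P[...,2]>20)&(P[...,2]<118)
F=P[ok]; print(F.min(0),F.max(0)); T=F[F[:,2]>100]; print('filter top',np.median(T,0).round(1),len(T))
E
```

```text
[ 0.397  0.499 -0.165  1.592  0.09   1.059  1.728] [ 573.75135524 -198.81568089  203.39166517]
[ 546.95420152 -227.38984658   20.03624691] [ 603.47168299 -174.09025881  114.52043245]
filter top [ 574.8 -201.8  107.4] 162
```

Call:
{"op": "step_arm", "data": {
  "deltas": [
    {"x": 0,"y": 0,"z": 0,"yaw": 8.2,"jaw": 0.47},
    {"x": 0,"y": 0,"z": 0,"yaw": 8.2,"jaw": 0.47},
    {"x": 0,"y": 0,"z": 0,"yaw": 8.2,"jaw": 0.47},
    {"x": 0,"y": 0,"z": 0,"yaw": 8.2,"jaw": 0.47},
    {"x": 0,"y": 0,"z": 0,"yaw": 8.2,"jaw": 0.47},
    {"x": 0,"y": 0,"z": 0,"yaw": 8.2,"jaw": 0.47},
    {"x": 0,"y": 0,"z": 0,"yaw": 8.2,"jaw": 0.47},
    {"x": 0,"y": 0,"z": 0,"yaw": 8.2,"jaw": 0.47},
    {"x": 0,"y": 0,"z": 0,"yaw": 8.2,"jaw": 0.47},
    {"x": 0,"y": 0,"z": 0,"yaw": 8.2,"jaw": 0.47},
    {"x": 0,"y": 0,"z": 0,"yaw": 8,"jaw": 0.47},
    {"x": 32,"y": 3.3,"z": 0,"yaw": 0,"jaw": 0.47},
    {"x": 32,"y": 3.3,"z": 0,"yaw": 0,"jaw": 0.47},
    {"x": 32,"y": 3.3,"z": 0,"yaw": 0,"jaw": 0.47},
    {"x": 32,"y": 3.3,"z": 0,"yaw": 0,"jaw": 0.47},
    {"x": 32,"y": 3.3,"z": 0,"yaw": 0,"jaw": 0.47},
    {"x": 32,"y": 3.3,"z": 0,"yaw": 0,"jaw": 0.47},
    {"x": 32,"y": 3.3,"z": 0,"yaw": 0,"jaw": 0.47},
    {"x": 32,"y": 3.3,"z": 0,"yaw": 0,"jaw": 0.47},
    {"x": 0,"y": 0,"z": 0,"yaw": 0,"jaw": 0.47}
  ]
}}

```text
t: 8.55
ee_pos: [613.6, 62.3, 201.6]
tcp_rot: [-3.141, -0.004, 1.528]
ft_force: [-0.0, 0.8, -0.2]
gripper_width: 40.3
grip_force: 0.0
```

Call:
{"op": "step_arm", "data": {
  "deltas": [
    {"x": 0,"y": 0,"z": 35,"yaw": 0,"jaw": 0.47},
    {"x": 0,"y": 0,"z": 35,"yaw": 0,"jaw": 0.47},
    {"x": 0,"y": 0,"z": 20,"yaw": 0,"jaw": 0.47},
    {"x": 0,"y": 0,"z": 15,"yaw": 0,"jaw": 0.47},
    {"x": 0,"y": 0,"z": 0,"yaw": 0,"jaw": 0.47},
    {"x": 0,"y": 0,"z": 0,"yaw": 0,"jaw": 0},
    {"x": 0,"y": 0,"z": 0,"yaw": 0,"jaw": 0},
    {"x": 0,"y": 0,"z": 0,"yaw": 0,"jaw": 0},
    {"x": 0,"y": 0,"z": 0,"yaw": 0,"jaw": 0},
    {"x": 0,"y": 0,"z": 0,"yaw": 0,"jaw": 0}
  ],
  "newtons": 40
}}

```text
t: 9.55
ee_pos: [613.8, 55.0, 97.4]
tcp_rot: [3.141, 0.0, 1.52]
ft_force: [1.6, -1.9, -0.1]
gripper_width: 11.8
grip_force: 39.9
```

Call:
{"op": "step_arm", "data": {
  "deltas": [
    {"x": 0,"y": -5,"z": 0,"yaw": 0,"jaw": 0},
    {"x": 0,"y": -10,"z": 0,"yaw": 0,"jaw": 0},
    {"x": 0,"y": -15,"z": 0,"yaw": 0,"jaw": 0},
    {"x": 0,"y": -15,"z": 0,"yaw": 0,"jaw": 0},
    {"x": 0,"y": -15,"z": 0,"yaw": 0,"jaw": 0},
    {"x": 0,"y": -15,"z": 0,"yaw": 0,"jaw": 0},
    {"x": 0,"y": -15,"z": 0,"yaw": 0,"jaw": 0},
    {"x": 0,"y": -15,"z": 0,"yaw": 0,"jaw": 0},
    {"x": 0,"y": -15,"z": 0,"yaw": 0,"jaw": 0},
    {"x": 0,"y": -10,"z": 0,"yaw": 0,"jaw": 0},
    {"x": 0,"y": -5,"z": 0,"yaw": 0,"jaw": 0},
    {"x": 0,"y": -5,"z": 0,"yaw": 0,"jaw": 0},
    {"x": 0,"y": 0,"z": 0,"yaw": 0,"jaw": 0}
  ]
}}

```text
t: 10.85
ee_pos: [472.7, 62.7, 97.3]
tcp_rot: [-3.14, -0.0, 1.521]
ft_force: [-1.2, -0.2, 3.9]
gripper_width: 11.2
grip_force: 40.4
```

Call:
{"op": "step_arm", "data": {
  "deltas": [
    {"x": 0,"y": -4,"z": 0,"yaw": 0,"jaw": 0},
    {"x": 0,"y": -4,"z": 0,"yaw": 0,"jaw": 0},
    {"x": 0,"y": -4,"z": 0,"yaw": 0,"jaw": 0},
    {"x": 0,"y": -2,"z": 0,"yaw": 0,"jaw": 0},
    {"x": 0,"y": -2,"z": 0,"yaw": 0,"jaw": 0},
    {"x": 0,"y": 0,"z": 0,"yaw": 0,"jaw": 0},
    {"x": 0,"y": 0,"z": 0,"yaw": 0,"jaw": 0}
  ]
}}

```text
t: 11.55
ee_pos: [460.1, 63.4, 97.4]
tcp_rot: [3.137, -0.0, 1.52]
ft_force: [10.5, 0.5, -9.2]
gripper_width: 11.3
grip_force: 39.9
```

Call:
{"op": "step_arm", "data": {
  "deltas": [
    {"x": 0,"y": -2,"z": 0,"yaw": 0,"jaw": 0},
    {"x": 0,"y": -1,"z": 0,"yaw": 0,"jaw": 0},
    {"x": 0,"y": 0,"z": 0,"yaw": 0,"jaw": 0},
    {"x": 0,"y": 0,"z": 0,"yaw": 0,"jaw": 0}
  ]
}}

```text
t: 11.95
ee_pos: [460.1, 63.4, 97.4]
tcp_rot: [3.132, -0.0, 1.52]
ft_force: [18.6, -0.4, -19.4]
gripper_width: 11.0
grip_force: 39.3
```

Call:
{"op": "step_arm", "data": {
  "deltas": [
    {"x": 0,"y": 2,"z": 0,"yaw": 0,"jaw": 0},
    {"x": 0,"y": 2,"z": 0,"yaw": 0,"jaw": 0},
    {"x": 0,"y": 0,"z": 0,"yaw": 0,"jaw": 0.47},
    {"x": 0,"y": 0,"z": 0,"yaw": 0,"jaw": 0.47},
    {"x": 0,"y": 0,"z": 0,"yaw": 0,"jaw": 0.47},
    {"x": 0,"y": 0,"z": 0,"yaw": 0,"jaw": 0.47},
    {"x": 0,"y": 0,"z": -30,"yaw": 0,"jaw": 0.47},
    {"x": 0,"y": 0,"z": -40,"yaw": 0,"jaw": 0.47},
    {"x": 0,"y": 0,"z": -40,"yaw": 0,"jaw": 0.47}
  ]
}}

```text
t: 12.85
ee_pos: [457.7, 63.1, 208.3]
tcp_rot: [-3.14, 0.001, 1.52]
ft_force: [1.1, 0.7, -0.8]
gripper_width: 40.1
grip_force: 0.0
```

Call:
{"op": "step_arm", "data": {
  "deltas": [
    {"x": -35,"y": 2.4,"z": 0,"yaw": 0,"jaw": 1},
    {"x": -35,"y": 2.4,"z": 0,"yaw": 0,"jaw": 1},
    {"x": -35,"y": 2.4,"z": 0,"yaw": 0,"jaw": 1},
    {"x": -35,"y": 2.4,"z": 0,"yaw": 0,"jaw": 1},
    {"x": -35,"y": 2.4,"z": 0,"yaw": 0,"jaw": 1},
    {"x": -35,"y": 2.4,"z": 0,"yaw": 0,"jaw": 1},
    {"x": -35,"y": 2.4,"z": 0,"yaw": 0,"jaw": 1},
    {"x": -35,"y": 2.4,"z": 0,"yaw": 0,"jaw": 1},
    {"x": -35,"y": 2.4,"z": 0,"yaw": 0,"jaw": 1}
  ]
}}

```text
t: 13.75
ee_pos: [463.8, -253.6, 207.2]
tcp_rot: [-3.141, -0.0, 1.52]
ft_force: [0.0, -0.2, 0.2]
gripper_width: 85.8
grip_force: 0.0
```

```bash
python3 - <<'E'
from m import *
s=r.get_state();print(s['qpos'].round(3), s['ee_pos'],s['tcp_rot'])
out=[]
for n in('top','side'):
    p,d=grab(n);P=cloud(n,d)
    H=P[(P[...,0]<470)&(P[...,0]>440)&(P[...,1]>-10)&(P[...,1]<130)&(P[...,2]>106)&(P[...,2]<135)]
    if len(H): print(n,'handle',line(H),np.percentile(H,[3,97],0).round(1))
    W=P[(abs(P[...,0]-580)<60)&(abs(P[...,1]-57)<60)&(P[...,2]>92)&(P[...,2]<125)]
    for sgn in(-1,1):
        w=W[(W[:,1]-58)*sgn>20]; w=w[abs(w[:,1]-58)<56]; print('saddle',sgn,len(w),np.median(w,0).round(1),np.percentile(w,[5,95],0).round(1).tolist())
    m=(abs(P[...,0]-570)<150)&(abs(P[...,1]-50)<150)&(P[...,2]>50); v,u=np.where(m)
    a=p[max(v.min()-5,0):v.max()+5,u.min()-5:u.max()+5]; a=cv2.resize(a,(390,int(390*a.shape[0]/a.shape[1])),interpolation=cv2.INTER_CUBIC)[:590]; out.append(a)
h=max(a.shape[0] for a in out); out=[np.pad(a,((0,h-a.shape[0]),(0,0),(0,0))) for a in out]
cv2.imwrite('pics/drawer.png',np.hstack(out)[...,::-1])
E
```

```text
[ 0.21   0.396  0.351  1.795 -0.161  0.979  0.576] [ 463.80389831 -253.5712103   207.22469024] [-3.14117505e+00 -4.23789522e-04  1.52046442e+00]
top handle (np.float32(87.07), (np.float32(459.7), np.float32(65.5))) [[452.1   7.3 118.4]
 [467.4 122.1 127.3]]
saddle -1 44 [589.6  19.2 106.7] [[564.9, 15.8, 93.8], [609.2, 22.7, 114.3]]
saddle 1 59 [594.4  99.  106.3] [[520.8, 93.0, 94.1], [613.5, 104.1, 112.7]]
saddle -1 45 [588.8  17.7 101.7] [[565.0, 11.7, 94.8], [608.7, 25.5, 113.2]]
saddle 1 43 [595.5  96.6  99.6] [[574.0, 91.8, 92.8], [613.2, 103.2, 113.6]]
```

View pics/drawer.png

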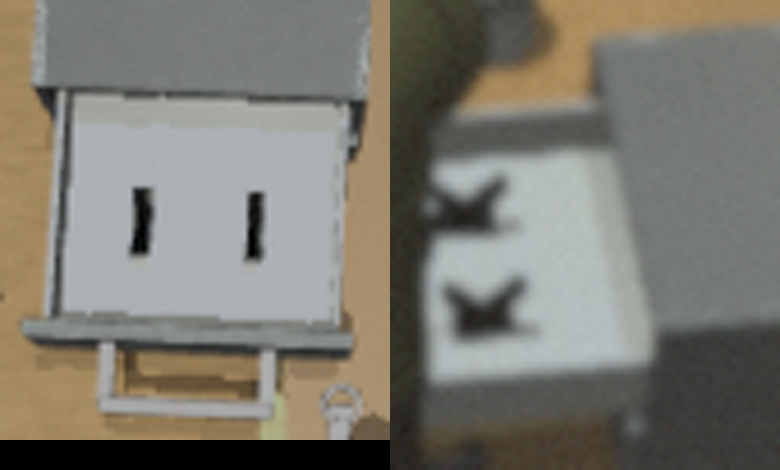

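The drawer is fully out, with both V saddles clear and about 80 mm apart (top-crop pixels (142,222) and (254,226)). The saddle readings and the handle position both put the cradle at about (589, 58). Next is the shaft.

Call:
{"op": "step_arm", "data": {
  "deltas": [
    {"x": 0,"y": 0,"z": 0,"yaw": -8.2,"jaw": 0.6},
    {"x": 0,"y": 0,"z": 0,"yaw": -8.2,"jaw": 0.6},
    {"x": 0,"y": 0,"z": 0,"yaw": -8.2,"jaw": 0.6},
    {"x": 0,"y": 0,"z": 0,"yaw": -8.2,"jaw": 0.6},
    {"x": 0,"y": 0,"z": 0,"yaw": -8.2,"jaw": 0.6},
    {"x": 0,"y": 0,"z": 0,"yaw": -8.2,"jaw": 0.6},
    {"x": 0,"y": 0,"z": 0,"yaw": -8.2,"jaw": 0.6},
    {"x": 0,"y": 0,"z": 0,"yaw": -8.2,"jaw": 0.6},
    {"x": 0,"y": 0,"z": 0,"yaw": -8.2,"jaw": 0.6},
    {"x": 0,"y": 0,"z": 0,"yaw": -8.2,"jaw": 0.6},
    {"x": 0,"y": 0,"z": 0,"yaw": -8,"jaw": 0.6},
    {"x": -12,"y": -29,"z": 0,"yaw": 0,"jaw": 0.6},
    {"x": -12,"y": -29,"z": 0,"yaw": 0,"jaw": 0.6},
    {"x": 0,"y": 0,"z": 40,"yaw": 0,"jaw": 0.6},
    {"x": 0,"y": 0,"z": 40,"yaw": 0,"jaw": 0.6},
    {"x": 0,"y": 0,"z": 40,"yaw": 0,"jaw": 0.6},
    {"x": 0,"y": 0,"z": 20,"yaw": 0,"jaw": 0.6},
    {"x": 0,"y": 0,"z": 0,"yaw": 0,"jaw": 0.6},
    {"x": 0,"y": 0,"z": 0,"yaw": 0,"jaw": 0.6}
  ]
}}

```text
t: 15.75
ee_pos: [485.5, -311.2, 67.7]
tcp_rot: [3.141, -0.0, 3.091]
ft_force: [0.1, -0.2, 0.0]
gripper_width: 50.9
grip_force: 0.0
```

Call:
{"op": "step_arm", "data": {
  "deltas": [
    {"x": 0,"y": 0,"z": 25,"yaw": 0,"jaw": 0.6},
    {"x": 0,"y": 0,"z": 20,"yaw": 0,"jaw": 0.6},
    {"x": 0,"y": 0,"z": 12,"yaw": 0,"jaw": 0.6},
    {"x": 0,"y": 0,"z": 6,"yaw": 0,"jaw": 0.6},
    {"x": 0,"y": 0,"z": 0,"yaw": 0,"jaw": 0.6},
    {"x": 0,"y": 0,"z": 0,"yaw": 0,"jaw": 0},
    {"x": 0,"y": 0,"z": 0,"yaw": 0,"jaw": 0},
    {"x": 0,"y": 0,"z": 0,"yaw": 0,"jaw": 0},
    {"x": 0,"y": 0,"z": 0,"yaw": 0,"jaw": 0},
    {"x": 0,"y": 0,"z": 0,"yaw": 0,"jaw": 0},
    {"x": 0,"y": 0,"z": 0,"yaw": 0,"jaw": 0}
  ],
  "newtons": 60
}}

```text
t: 16.85
ee_pos: [485.9, -311.6, 5.5]
tcp_rot: [-3.141, 0.001, 3.091]
ft_force: [-0.5, 1.0, 6.0]
gripper_width: 17.7
grip_force: 58.4
```

Call:
{"op": "step_arm", "data": {
  "deltas": [
    {"x": 0,"y": 0,"z": 0,"yaw": 0,"jaw": 0.45},
    {"x": 0,"y": 0,"z": 0,"yaw": 0,"jaw": 0.45},
    {"x": 0,"y": 0,"z": 3,"yaw": 0,"jaw": 0.45},
    {"x": 0,"y": 0,"z": 0,"yaw": 0,"jaw": 0.45},
    {"x": 0,"y": 0,"z": 0,"yaw": 0,"jaw": 0},
    {"x": 0,"y": 0,"z": 0,"yaw": 0,"jaw": 0},
    {"x": 0,"y": 0,"z": 0,"yaw": 0,"jaw": 0},
    {"x": 0,"y": 0,"z": 0,"yaw": 0,"jaw": 0},
    {"x": 0,"y": 0,"z": 0,"yaw": 0,"jaw": 0}
  ]
}}

```text
t: 17.75
ee_pos: [485.3, -311.6, 1.3]
tcp_rot: [-3.142, -0.0, 3.091]
ft_force: [-0.9, -0.7, 1.5]
gripper_width: 18.2
grip_force: 58.5
```

Call:
{"op": "step_arm", "data": {
  "deltas": [
    {"x": 0,"y": 0,"z": -10,"yaw": 0,"jaw": 0},
    {"x": 0,"y": 0,"z": -20,"yaw": 0,"jaw": 0},
    {"x": 0,"y": 0,"z": -30,"yaw": 0,"jaw": 0},
    {"x": 0,"y": 0,"z": -30,"yaw": 0,"jaw": 0},
    {"x": 0,"y": 0,"z": -30,"yaw": 0,"jaw": 0},
    {"x": 0,"y": 0,"z": -30,"yaw": 0,"jaw": 0},
    {"x": 0,"y": 0,"z": -30,"yaw": 0,"jaw": 0},
    {"x": 0,"y": 0,"z": -10,"yaw": 0,"jaw": 0},
    {"x": 0,"y": 0,"z": 0,"yaw": 0,"jaw": 0}
  ]
}}

```text
t: 18.65
ee_pos: [485.7, -311.7, 192.4]
tcp_rot: [-3.14, 0.002, 3.091]
ft_force: [-0.5, 0.0, -5.8]
gripper_width: 18.4
grip_force: 59.2
```

Call:
{"op": "step_arm", "data": {
  "deltas": [
    {"x": 0,"y": 0,"z": 0,"yaw": 4,"jaw": 0},
    {"x": 0,"y": 0,"z": 0,"yaw": 6,"jaw": 0},
    {"x": 0,"y": 0,"z": 0,"yaw": 6,"jaw": 0},
    {"x": 0,"y": 0,"z": 0,"yaw": 6,"jaw": 0},
    {"x": 0,"y": 0,"z": 0,"yaw": 6,"jaw": 0},
    {"x": 0,"y": 0,"z": 0,"yaw": 6,"jaw": 0},
    {"x": 0,"y": 0,"z": 0,"yaw": 6,"jaw": 0},
    {"x": 0,"y": 0,"z": 0,"yaw": 6,"jaw": 0},
    {"x": 0,"y": 0,"z": 0,"yaw": 6,"jaw": 0},
    {"x": 0,"y": 0,"z": 0,"yaw": 6,"jaw": 0},
    {"x": 0,"y": 0,"z": 0,"yaw": 6,"jaw": 0},
    {"x": 0,"y": 0,"z": 0,"yaw": 6,"jaw": 0},
    {"x": 0,"y": 0,"z": 0,"yaw": 6,"jaw": 0},
    {"x": 0,"y": 0,"z": 0,"yaw": 6,"jaw": 0},
    {"x": 0,"y": 0,"z": 0,"yaw": 6,"jaw": 0},
    {"x": 0,"y": 0,"z": 0,"yaw": 2,"jaw": 0},
    {"x": 0,"y": 0,"z": 0,"yaw": 0,"jaw": 0}
  ]
}}

```text
t: 20.35
ee_pos: [484.7, -310.9, 189.7]
tcp_rot: [-3.139, -0.001, 1.522]
ft_force: [-0.6, 0.7, -5.5]
gripper_width: 18.5
grip_force: 59.0
```

Call:
{"op": "step_arm", "data": {
  "deltas": [
    {"x": 10,"y": 2,"z": 0,"yaw": 0,"jaw": 0},
    {"x": 20,"y": 5,"z": 0,"yaw": 0,"jaw": 0},
    {"x": 30,"y": 7,"z": 0,"yaw": 0,"jaw": 0},
    {"x": 30,"y": 7,"z": 0,"yaw": 0,"jaw": 0},
    {"x": 30,"y": 7,"z": 0,"yaw": 0,"jaw": 0},
    {"x": 30,"y": 7,"z": 0,"yaw": 0,"jaw": 0},
    {"x": 30,"y": 7,"z": 0,"yaw": 0,"jaw": 0},
    {"x": 30,"y": 7,"z": 0,"yaw": 0,"jaw": 0},
    {"x": 30,"y": 7,"z": 0,"yaw": 0,"jaw": 0},
    {"x": 30,"y": 7,"z": 0,"yaw": 0,"jaw": 0},
    {"x": 30,"y": 7,"z": 0,"yaw": 0,"jaw": 0},
    {"x": 30,"y": 7,"z": 0,"yaw": 0,"jaw": 0},
    {"x": 25,"y": 5,"z": 0,"yaw": 0,"jaw": 0},
    {"x": 15,"y": 3,"z": 0,"yaw": 0,"jaw": 0},
    {"x": 5,"y": 0,"z": 0,"yaw": 0,"jaw": 0},
    {"x": 0,"y": 0,"z": 0,"yaw": 0,"jaw": 0},
    {"x": 0,"y": 0,"z": 0,"yaw": 0,"jaw": 0},
    {"x": 0,"y": 0,"z": 0,"yaw": 0,"jaw": 0}
  ]
}}

```text
t: 22.15
ee_pos: [589.0, 56.8, 191.5]
tcp_rot: [3.142, 0.001, 1.518]
ft_force: [0.8, 0.1, -5.8]
gripper_width: 18.2
grip_force: 59.0
```

```bash
python3 - <<'E'
from m import *
s=r.get_state();print(s['ee_pos'],s['tcp_rot'],s['gripper_width'])
out=[]
for n in('top','side'):
    p,d=grab(n);P=cloud(n,d)
    S=P[(abs(P[...,0]-589)<30)&(abs(P[...,1]-58)<100)&(P[...,2]>180)&(P[...,2]<235)]
    if len(S): print(n,line(S),np.percentile(S,[3,50,97],0).round(1).tolist())
    m=(abs(P[...,0]-570)<150)&(abs(P[...,1]-50)<150)&(P[...,2]>50); v,u=np.where(m)
    a=p[max(v.min()-5,0):v.max()+5,max(u.min()-5,0):u.max()+5]; a=cv2.resize(a,(390,int(390*a.shape[0]/a.shape[1])),interpolation=cv2.INTER_CUBIC)[:590]; out.append(a)
h=max(a.shape[0] for a in out); out=[np.pad(a,((0,h-a.shape[0]),(0,0),(0,0))) for a in out]
cv2.imwrite('pics/hover.png',np.hstack(out)[...,::-1])
E
```

```text
[588.95695818  56.78043887 191.45377454] [3.14152068e+00 8.14535362e-04 1.51797270e+00] 18.230302164019186
top (np.float32(87.22), (np.float32(583.4), np.float32(3.5))) [[568.7, -21.7, 206.6], [583.1, 0.0, 215.7], [595.8, 30.6, 224.2]]
side (np.float32(85.35), (np.float32(586.4), np.float32(23.2))) [[567.7, -23.7, 192.3], [586.6, 31.2, 214.2], [607.0, 83.0, 229.9]]
```

View pics/hover.png

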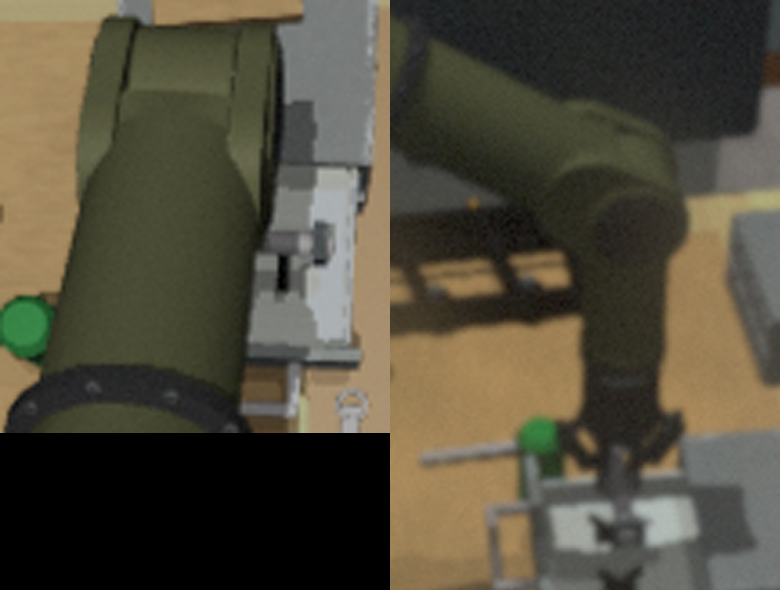

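The shaft hangs level above the saddles and lines up with them (side-view pixel (620,460), saddle at (618,530)). I'll lower it now.

Call:
{"op": "step_arm", "data": {
  "deltas": [
    {"x": 1,"y": 0,"z": 20,"yaw": 0,"jaw": 0},
    {"x": 0,"y": 0,"z": 25,"yaw": 0,"jaw": 0},
    {"x": 0,"y": 0,"z": 20,"yaw": 0,"jaw": 0},
    {"x": 0,"y": 0,"z": 12,"yaw": 0,"jaw": 0},
    {"x": 0,"y": 0,"z": 8,"yaw": 0,"jaw": 0},
    {"x": 0,"y": 0,"z": 5,"yaw": 0,"jaw": 0},
    {"x": 0,"y": 0,"z": 0,"yaw": 0,"jaw": 0},
    {"x": 0,"y": 0,"z": 0,"yaw": 0,"jaw": 0}
  ]
}}

```text
t: 23.05
ee_pos: [589.7, 59.6, 102.0]
tcp_rot: [3.14, -0.0, 1.52]
ft_force: [-0.1, -0.5, -6.5]
gripper_width: 18.4
grip_force: 59.1
```

Call:
{"op": "step_arm", "data": {
  "deltas": [
    {"x": 0,"y": 0,"z": 3,"yaw": 0,"jaw": 0},
    {"x": 0,"y": 0,"z": 2,"yaw": 0,"jaw": 0},
    {"x": 0,"y": 0,"z": 2,"yaw": 0,"jaw": 0},
    {"x": 0,"y": 0,"z": 1,"yaw": 0,"jaw": 0},
    {"x": 0,"y": 0,"z": 0,"yaw": 0,"jaw": 0},
    {"x": 0,"y": 0,"z": 0,"yaw": 0,"jaw": 0}
  ]
}}

```text
t: 23.65
ee_pos: [589.2, 59.7, 93.3]
tcp_rot: [-3.142, 0.0, 1.52]
ft_force: [0.2, -0.3, -5.2]
gripper_width: 18.2
grip_force: 59.1
```

Call:
{"op": "step_arm", "data": {
  "deltas": [
    {"x": 0,"y": 0,"z": 1,"yaw": 0,"jaw": 0},
    {"x": 0,"y": 0,"z": 1,"yaw": 0,"jaw": 0},
    {"x": 0,"y": 0,"z": 0,"yaw": 0,"jaw": 0},
    {"x": 0,"y": 0,"z": 0,"yaw": 0,"jaw": 0}
  ]
}}

```text
t: 24.05
ee_pos: [589.9, 59.7, 92.4]
tcp_rot: [3.14, -0.0, 1.52]
ft_force: [-1.6, 0.0, 5.7]
gripper_width: 17.9
grip_force: 60.3
```

It's seated: the vertical force changed by 11 N at the expected height. Now I'll release, rise and back away to check.

Call:
{"op": "step_arm", "data": {
  "deltas": [
    {"x": 0,"y": 0,"z": 0,"yaw": 0,"jaw": 0.65},
    {"x": 0,"y": 0,"z": 0,"yaw": 0,"jaw": 0.65},
    {"x": 0,"y": 0,"z": 0,"yaw": 0,"jaw": 0.65},
    {"x": 0,"y": 0,"z": 0,"yaw": 0,"jaw": 0.65},
    {"x": 0,"y": 0,"z": -10,"yaw": 0,"jaw": 0.65},
    {"x": 0,"y": 0,"z": -25,"yaw": 0,"jaw": 0.65},
    {"x": 0,"y": 0,"z": -40,"yaw": 0,"jaw": 0.65},
    {"x": 0,"y": 0,"z": -40,"yaw": 0,"jaw": 0.65},
    {"x": 0,"y": 0,"z": -20,"yaw": 0,"jaw": 0.65},
    {"x": -40,"y": -5,"z": 0,"yaw": 0,"jaw": 0.65},
    {"x": -40,"y": -5,"z": 0,"yaw": 0,"jaw": 0.65},
    {"x": -40,"y": -5,"z": 0,"yaw": 0,"jaw": 0.65},
    {"x": -40,"y": -5,"z": 0,"yaw": 0,"jaw": 0.65},
    {"x": -40,"y": -5,"z": 0,"yaw": 0,"jaw": 0.65},
    {"x": -40,"y": -5,"z": 0,"yaw": 0,"jaw": 0.65},
    {"x": -40,"y": -5,"z": 0,"yaw": 0,"jaw": 0.65},
    {"x": -40,"y": -5,"z": 0,"yaw": 0,"jaw": 0.65},
    {"x": 0,"y": 0,"z": 0,"yaw": 0,"jaw": 0.65},
    {"x": 0,"y": 0,"z": 0,"yaw": 0,"jaw": 0.65}
  ]
}}

```text
t: 25.95
ee_pos: [532.6, -259.1, 226.9]
tcp_rot: [3.141, 0.0, 1.517]
ft_force: [-0.2, 1.2, -0.0]
gripper_width: 55.6
grip_force: 0.0
```

```bash
python3 - <<'E'
from m import *
out=[]
for n in('top','side'):
    p,d=grab(n);P=cloud(n,d)
    S=P[(abs(P[...,0]-590)<30)&(abs(P[...,1]-58)<95)&(P[...,2]>98)&(P[...,2]<135)]; B=S[abs(S[:,1]-58)<30]
    print(n,'shaft',line(B),np.percentile(S,[2,98],0).round(1).tolist(),'bar z top',np.percentile(B[:,2],[50,85]))
    H=P[(P[...,0]<475)&(P[...,0]>440)&(P[...,1]>-10)&(P[...,1]<130)&(P[...,2]>106)&(P[...,2]<135)]
    if len(H): print('handle',line(H),np.percentile(H,[3,97],0).round(1).tolist())
    F=P[(abs(P[...,0]-575)<45)&(abs(P[...,1]+200)<45)&(P[...,2]>100)&(P[...,2]<120)]
    if len(F): print('filter',np.median(F,0).round(1))
    m=(abs(P[...,0]-570)<150)&(abs(P[...,1]+20)<220)&(P[...,2]>50)&(P[...,2]<170); v,u=np.where(m)
    a=p[max(v.min()-5,0):v.max()+5,max(u.min()-5,0):u.max()+5]; a=cv2.resize(a,(390,int(390*a.shape[0]/a.shape[1])),interpolation=cv2.INTER_CUBIC)[:590]; out.append(a)
h=max(a.shape[0] for a in out); out=[np.pad(a,((0,h-a.shape[0]),(0,0),(0,0))) for a in out]
cv2.imwrite('pics/final.png',np.hstack(out)[...,::-1])
E
```

```text
top shaft (np.float32(86.64), (np.float32(588.0), np.float32(56.7))) [[568.6, -16.3, 104.0], [609.5, 132.9, 125.9]] bar z top [115.07588734 117.14767058]
handle (np.float32(87.13), (np.float32(460.6), np.float32(65.6))) [[452.1, 7.2, 119.0], [471.9, 122.6, 128.1]]
filter [ 574.2 -195.2  108.9]Traceback (most recent call last):
  File "<stdin>", line 6, in <module>
  File "m.py", line 5, in line
    vx,vy,x,y=cv2.fitLine(Q[:,:2].astype(np.float32),cv2.DIST_HUBER,0,.01,.01).ravel(); return np.degrees(np.arctan2(vy,vx)).round(2),(x.round(1),y.round(1))
              ~~~~~~~~~~~^^^^^^^^^^^^^^^^^^^^^^^^^^^^^^^^^^^^^^^^^^^^^^^^^^^^^
cv2.error: OpenCV(4.12.0) /io/opencv/modules/imgproc/src/linefit.cpp:50: error: (-215:Assertion failed) count > 0 in function 'fitLine2D_wods'
```

```bash
python3 - <<'E'
from h import *
p,d=load('top'); cv2.imwrite('pics/fin.png',cv2.resize(p[80:280,120:420],None,fx=2.6,fy=2.6,interpolation=cv2.INTER_CUBIC)[...,::-1])
E
```

```text
(no output)
```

View pics/fin.png

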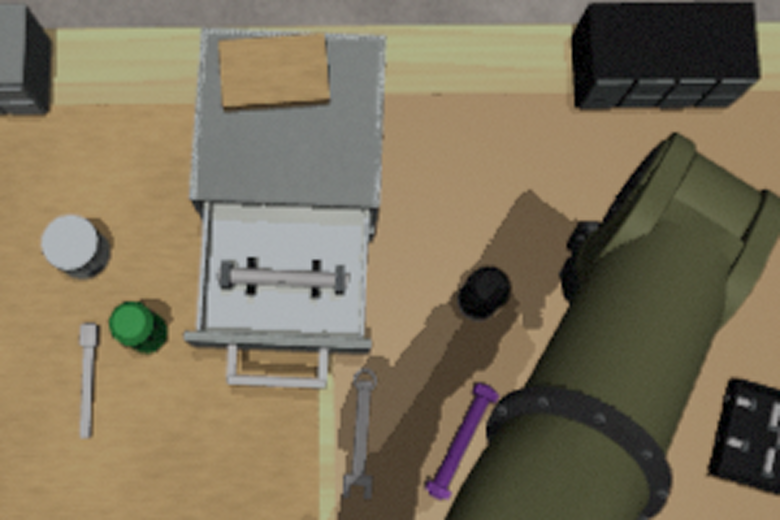

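The picture shows the shaft across both saddles at (283,278) with its blocks outside them. The drawer is fully out, and the filter stands clear at (485,292). I'm handing in.

```bash
python3 -c "
from plant import r
print(r.close_job())"
```

```text
the job is handed in; nothing more can be done
None
```

I handed the job in at about 26 s on the robot's clock: the filter stands upright clear of the drawer, the drawer is out at its stop, and the shaft lies across both V saddles with its blocks outside; the hand-in gave no verdict.

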